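# Cure the plug of a turning mould under the hand lamp

### The job

The mould on the banding wheel has to keep turning while its plug cures: push the wheel by its upright peg so that it coasts at roughly a turn in five to eight seconds (never faster than a turn in three, and no hard knocks), let go of it, and carry the hand lamp round with the plug, upright and with the lens two to five centimetres straight above the plug, for seven seconds without a break while the wheel coasts, touching nothing on it. Then stand the lamp back in its holder, lens down, and let go of it. Leave the jar, bowl, brush and plaster offcut where they are.

Things in the scene. Friction and masses are not known exactly. Their poses are not given: they have to be found in the camera images.
- turntable: turning aluminium disc of a banding wheel, 280 mm across, 12 mm thick, with mould, plug and peg fixed on it. Origin: centre of its underside, on the vertical turning axis, 40 mm above the table; z up. Turns either way without end. Plug centred at x = +85 mm, upright drive peg at x = -115 mm (y = 0). Nominal 2.4 kg, moment of inertia about the axis 0.018 kg m2, hidden scale 0.7 to 1.4
- foot: fixed dark foot of the banding wheel, 170 mm across, under the disc; origin on the turning axis at table height. Its bearing drags with 0.0008 N m s/rad plus 0.0002 N m: left alone from 1 rad/s the wheel coasts, losing half its speed in about 12 s (8 to 16 s)
- mould (a point): centre of the top face of the plaster mould, two halves held by black bands: 165 mm long (turntable x from -50 to +115 mm), 120 mm wide, top 111 mm above the table; turns with the wheel
- plug (a point): centre of the top face of the plaster plug, a disc 40 mm across standing 14 mm above the mould's top; 85 mm from the turning axis, 125 mm above the table; turns with the wheel
- peg (a point): centre of the top of the steel drive peg, 20 mm across and 60 mm tall above the disc, 115 mm from the turning axis, half a turn from the plug; its top is 112 mm above the table, the disc's upper face 52 mm. 55 mm of disc between the peg's side and the mould are free
- lamp: loose hand lamp, a straight round rod 30 mm across and 146 mm long, 180 g, aluminium with a black grip band 70 to 120 mm from the lens. Origin: centre of the lens face, the lower end as it stands in its holder; z runs along the rod to its tail (up). To be gripped from above around the band
- holder: fixed round grey cup on a dark foot disc (90 mm across) in which the lamp stands lens down: inner floor 6 mm above the table, bore 42 mm across up to 45 mm height, flaring out to 64 mm at the rim, 62 mm above the table. Origin: centre of its underside at table height; z up
- jar: loose closed jar, 76 mm across, 90 mm tall, bystander; origin at the centre of its underside
- bowl: loose white bowl, 110 mm across, 50 mm tall, bystander; origin at the centre of its underside
- brush: loose brush about 200 mm long lying on the table, bystander; origin at its underside
- offcut: loose plaster block 90 x 50 x 30 mm, bystander; origin at the centre of its underside
Not all that is in view belongs to the job. What is shaped like the holder but green or yellow is not meant. Of the things that look like the lamp, the larger one is meant.

How it is judged (in metres and radians):
On the way, in this order (a step that is already met when the one before it is completed fails the run):
1. the wheel has been set turning (over 0.4 rad/s) (angular speed of turntable above 0.4 rad/s), for 0.2 s.
2. for 6 s on end the lens stays within 25 mm sideways of the plug's centre, 10 to 60 mm above it, lamp upright within 0.25 rad, the wheel coasting over 0.25 rad/s with nothing touching it (horizontal distance between lamp and plug below 0.025 m and z of lamp in the frame of plug between 0.01 and 0.06 m and angle between lamp's own z axis and vertical below 0.25 rad and angular speed of turntable above 0.25 rad/s and contact force between turntable and anything else below 0.2 N), for 6 s.
At the end, for the whole second after the job is handed in: the lamp stands lens down in its holder again (lens within 15 mm of the holder's axis and less than 15 mm above the table, leaning under 0.4 rad), released and at rest; the wheel may still be coasting (horizontal distance between lamp and holder below 0.015 m and z of lamp in the frame of holder below 0.015 m and angle between lamp's own z axis and vertical below 0.4 rad and linear speed of lamp below 0.03 m/s); the robot touches nothing.
It fails at once if the wheel turns faster than 2.1 rad/s (a turn in three seconds) (angular speed of turntable above 2.1 rad/s).
It fails at once if the wheel, peg or mould is knocked or pressed with more than 25 N (contact force between turntable and anything else above 25 N).
It fails at once if the lamp is tipped by more than 0.8 rad (angle between lamp's own z axis and vertical above 0.8 rad).
It fails at once if a bystander is moved by more than 30 mm (distance of any of jar, bowl, brush, offcut from where it was at the start of the episode above 0.03 m).
It also fails if it takes over 64 s, if anything falls off the work surface, if the arm or the gripper's body presses on something with over 40 N, if the wrist force passes 120 N, or if a joint passes its speed limit or range.

### The arm

A 6-joint arm with a two-finger parallel gripper is mounted at the origin on the work surface. World frame = base frame: x ahead of the robot, y to its left, z up, the work surface at z = 0. Lengths are in mm, angles in degrees, forces in N, time in s.
With the tool pointing down it reaches from about 275 to 750 mm from the base axis. Payload 10.2 kg.
Tool frame: the origin (TCP) lies midway between the tips of the shut fingers; the grasp point (between the pads) lies manip.grasp_offset behind it (manip.grasp_offset is the distance from the TCP to the grasp point, in mm); z points along the fingers, y is the line along which they close (so a half turn about z gives the same grasp; the last joint's range is limited). The gripper opens to 85 mm and grips with 20 to 120 N. Pads are 22 mm wide; open, the fingers measure 114 mm over their backs; the gripper's body (76 mm by 85 mm) begins 54 mm behind the grasp point. The pads swing forward as they close: fully open they stand 13 mm farther back than shut.
Start: joints at [-88.946, 17.928, 85.812, -0, 76.261, -12.8], TCP at [125.698, -509.736, 231.294] pointing down, gripper open.
Joint ranges: [-168.41, 168.41], [-55.51, 124.54], [10.69, 146.95], [-70.63, 250.63], [1, 178], [-165.06, 165.06]. Speed limits (degrees/s): [136.94, 136.94, 172.46, 180, 180, 180].

### API

Orientations are given as [roll, pitch, yaw] about the fixed x, y, z axes, in that order (R = Rz(yaw) Ry(pitch) Rx(roll)).
In Python, from plant import manip gives the robot as it stands.
- The arm moves only by the tool arm_command, never from a script. Its argument "rows" is text: rows parted by semicolons, each of 4 numbers parted by spaces: the shift along the tool's x, y, z as a fraction of full scale, then the turn about the tool's z as a fraction of full scale. A call has 1 to 10 rows; each row shifts and turns the commanded pose from where the row before left it, along the tool's axes as they then stand; what a row does not reach is not made up. Full scale, the value 1, is 0.02 m for a shift and 0.08 rad for a turn. A row lasts 1/10 s, in which the tool goes at most 50 mm and 8.59 degrees, less where a joint would pass 70% of its speed; a pose out of reach is approached as far as the arm can. A call with a number of a shift or a turn outside -1 to 1 is refused whole. A call with a gripper value outside its range is refused whole. "grip" is the closure, from 0 (fully open) to 1 (shut), set as the call begins (left out, the last holds). The fingers move at their own pace and stop on an object; "force" is the grip in N (left out, the last holds). Time passes only in rows, so rows that do not move let the fingers close. It gives the time, the measured TCP pose, the force, the opening and the grip force at its end, in the units of the state.
- manip.state(): the state, without advancing time (a new reading comes with each control period).
- manip.read_camera(name): name is "scene" or "top"; returns the picture (400x640x3 uint8, blue, green, red); there is no depth.
- manip.camera_info(name): a dict with "K" (3x3 intrinsics, pixels), "distortion" ([k1, k2, p1, p2, k3] as OpenCV has them; the pictures are not rectified), "eye" and "attitude" of the camera in the world. Camera axes: x right, y down, z forward; pixel columns grow to the right and rows downward; lengths in mm; the calibration is good to about 2 mm. A picture is of the moment at which its call begins. camera_info takes no time and is no camera call.
- manip.job_done(): hands the job in; it is judged then, once.
The state is a dict: "time_s": time; "joint_pos": joint angles; "joint_velocities": joint speeds; "tau": joint torques, N m; "tool_pos": TCP position; "tool_rot": TCP orientation; "wrist_force": force on the tool from outside, world axes, zero at the start; "moment": the same for the moment, N m; "opening": opening from 0.0 (shut) to 1.0 (fully open); "finger_force": force on a finger pad.
Only numpy, scipy, OpenCV 4.12 (cv2) and the standard library are available. Lean on these libraries where they do the work, as an engineer would, in place of code of your own. Each camera call takes 0.05 s, during which the arm holds its last target. There are 200 camera calls.

## Working session

There is one attempt and no reset: what is moved stays moved. The work goes in short steps, Python scripts to look and compute and a tool call to move; the robot and the scene stay as the last step left them, time stands still between calls to the robot, and variables do not carry over. Pictures are saved under pics/ and viewed, at most 10 in all, crops included, and the job is handed in when it is done.

Besides the shell and the picture viewer there is one more tool, called as name(argument=value, ...), one argument or row to a line, values as JSON. arm_command: Moves the arm, as the interface text tells. Its arguments: {"type":"object","properties":{"rows":{"type":"string"},"grip":{"type":"number"},"force":{"type":"number"}},"required":["rows"]}

```bash
mkdir -p pics
python3 - <<'E'
from plant import manip
import cv2
for n in("scene","top"):
    cv2.imwrite(f"pics/{n}0.png",manip.read_camera(n)); i=manip.camera_info(n); print(n,i)
print(manip.grasp_offset,manip.state())
E
```

```text
scene {'K': array([[372.66631246,   0.        , 313.97052301],
       [  0.        , 372.66631246, 202.46712577],
       [  0.        ,   0.        ,   1.        ]]), 'distortion': array([0.01341818, 0.        , 0.        , 0.        , 0.        ]), 'eye': array([1055.09290853,  813.4186501 ,  797.36011798]), 'attitude': array([-1.25521257e+02,  5.33171588e-02,  1.49402625e+02])}
top {'K': array([[475.15600733,   0.        , 314.74852764],
       [  0.        , 475.15600733, 197.31439314],
       [  0.        ,   0.        ,   1.        ]]), 'distortion': array([0.01811903, 0.        , 0.        , 0.        , 0.        ]), 'eye': array([ 280.62286193,  -14.72427891, 1474.90836435]), 'attitude': array([-168.61691122,    0.44384595,  -88.45756077])}
18.700000000000003 {'time_s': 0.1, 'joint_pos': array([-8.89433510e+01,  1.79551922e+01,  8.58476810e+01,  3.29390475e-05,
        7.62586228e+01, -1.28011113e+01]), 'joint_velocities': array([ 0.03524347, -0.08983392, -0.16299008,  0.02326271,  0.00397787,
        0.00733016]), 'tau': array([ 1.62866883e-03, -4.12905085e+01, -2.60142034e+01, -2.29788729e-04,
        3.11573895e-03,  1.02865368e-05]), 'tool_pos': array([ 125.71740579, -509.51177176,  230.81461351]), 'tool_rot': array([-1.79940040e+02, -1.36567074e-02,  1.38577453e+01]), 'wrist_force': array([-0.01425924, -0.10201595,  0.34776   ]), 'moment': array([ 0.02177969, -0.00550977,  0.00020262]), 'finger_force': 0.0, 'opening': 1.0032317671783428}
```

View pics/scene0.png

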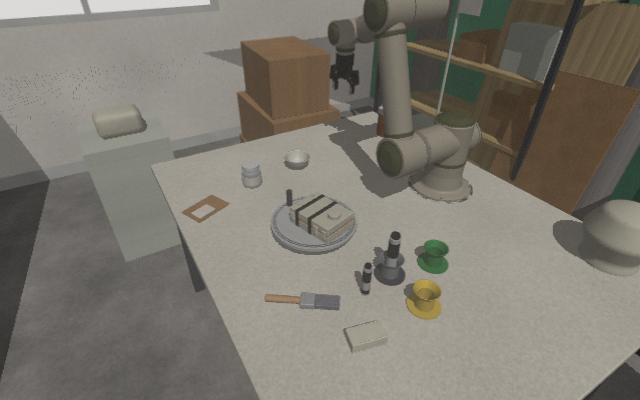

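View pics/top0.png

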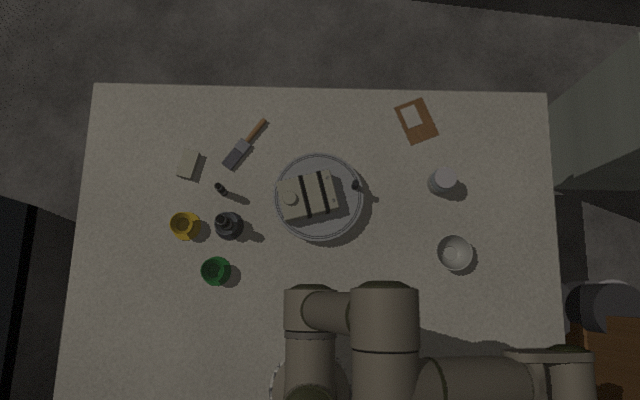

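Scene view: wheel at (314,222), large lamp in the grey cup at (391,258), small lamp at (366,280), green cup (433,257) and yellow cup (424,300). Top view: wheel (319,197), plug (291,199), peg (355,184), large lamp (228,225), small lamp (221,188). The large rod in the grey cup fits "lamp in holder". I'll confirm this in an enlarged crop.

```bash
cat > h.py <<'E'
import numpy as np,cv2
from scipy.spatial.transform import Rotation as Ro
from plant import manip
class Cam:
    def __init__(s,n):
        i=manip.camera_info(n); s.K=i["K"]; s.d=i["distortion"]; s.e=i["eye"]; s.R=Ro.from_euler("xyz",i["attitude"],degrees=True).as_matrix()
    def proj(s,P):
        P=np.atleast_2d(np.asarray(P,float)); r=cv2.Rodrigues(s.R.T)[0]
        return cv2.projectPoints(P,r,-s.R.T@s.e,s.K,s.d)[0][:,0]
    def at(s,uv,z):
        u=cv2.undistortPoints(np.array([[uv]],float),s.K,s.d)[0,0]; v=s.R@[u[0],u[1],1]
        return s.e+v*(z-s.e[2])/v[2]
E
python3 - <<'E'
from h import *
T=Cam("top");S=Cam("scene")
print("wheel",T.at((319,197),52),S.at((314,222),52))
print("plug",T.at((291,199),125),S.at((335,214),125))
print("peg",T.at((355,184),112),S.at((289.5,191),112))
print("lamp top",T.at((224,221),152),S.at((395,234),152))
a=cv2.imread("pics/top0.png")[145:265,165:385];b=cv2.imread("pics/scene0.png")[170:325,260:460]
a=cv2.resize(a,(800,436),interpolation=cv2.INTER_CUBIC);b=cv2.resize(b,(774,600),interpolation=cv2.INTER_CUBIC)
cv2.imwrite("pics/ca.png",np.clip(a*1.6,0,255).astype('uint8'));cv2.imwrite("pics/cb.png",b)
E
```

```text
wheel [568.01132118  -8.95210286  52.        ] [579.01718214   7.15743156  52.        ]
plug [545.30160788  71.69075911 125.        ] [552.456342    85.13606938 125.        ]
peg [ 597.55822722 -114.02102687  112.        ] [ 603.34822371 -110.80834017  112.        ]
lamp top [472.15402802 256.16314847 152.        ] [483.45174832 269.3439661  152.        ]
```

View pics/ca.png

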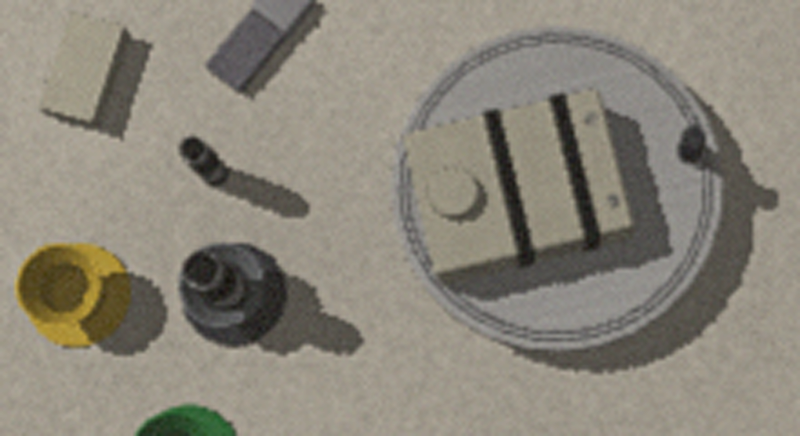

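View pics/cb.png

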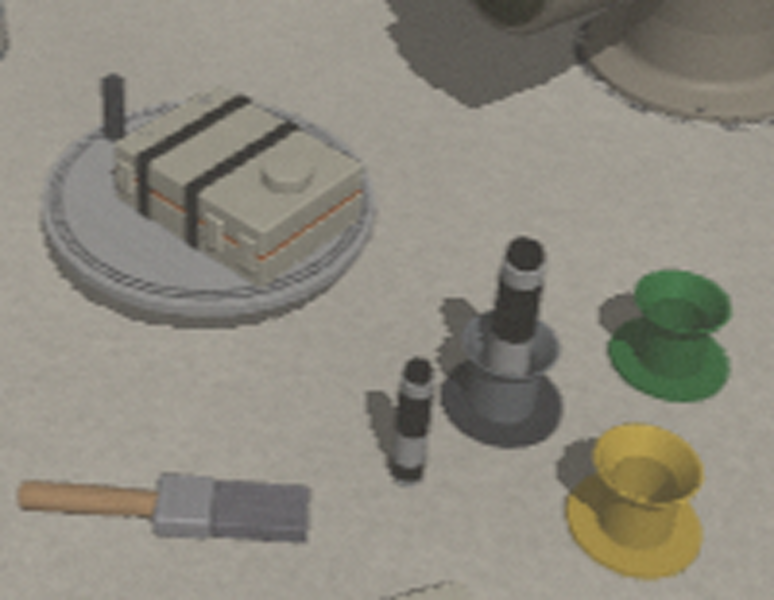

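The crops confirm it: the large lamp stands in the grey cup, and the small lamp is free-standing next to it. Next, refined pixels and a joint fit.

Run:
```python
from h import *
from scipy.optimize import least_squares as LS
T=Cam("top");S=Cam("scene")
ta=lambda u,v:np.array([165+u*220/800,145+v*120/436])-.3
sb=lambda u,v:np.array([260+u/3.87,170+v/3.87])-.3
# points in wheel frame (x,y,z world)
m=[((85,0,125),ta(453,190),sb(288,171)),((-115,0,112),ta(688,145),sb(113,78)),
 ((115,60,111),ta(436,270),sb(362,170)),((115,-60,111),ta(403,136),sb(262,235)),((-50,-60,111),ta(600,90),sb(115,152)),((-50,60,111),ta(631,230),sb(221,88))]
def f(p,full=0):
    c,s=np.cos(p[2]),np.sin(p[2]); r=[]
    for P,a,b in m:
        W=[p[0]+c*P[0]-s*P[1],p[1]+s*P[0]+c*P[1],P[2]]
        r+=[T.proj(W)[0]-a,S.proj(W)[0]-b]
    return np.ravel(r)
for s in(0,1,2,3):
  x=LS(f,[570,0,s*np.pi/2],loss="soft_l1"); print(x.cost,x.x[:2],np.degrees(x.x[2]))
  if x.cost<60: print(f(x.x).reshape(-1,4).round(1))
# lamp/holder
for n,z,a,b in(("lamp",152,ta(203,270),sb(526,248)),("foot",4,ta(233,295),sb(503,398)),("rim",62,None,sb(510,343))):
    print(n,None if a is None else T.at(a,z),S.at(b,z))
# disc outline by points on top face
for nm,C,g,pts in(("T",T,ta,[(398,188),(557,28),(557,350),(720,190)]),("S",S,sb,[(42,208),(375,205)])):
    print(nm,[C.at(g(*p),52)[:2].round(0) for p in pts])
```

```text
9.52292170535589 [571.81317126  -3.72280813] 103.71728832865625
[[-0.7 -0.2 -0.  -1.1]
 [ 1.6 -1.1  1.1  0.1]
 [-1.7  0.7  1.3 -1.2]
 [-0.6 -1.8 -0.2 -0.4]
 [-0.2 -0.6 -0.1 -3.1]
 [ 0.2 -0.2 -0.2 -1.5]]
9.522921705355422 [571.81317049  -3.72281217] 103.71728854369047
[[-0.7 -0.2 -0.  -1.1]
 [ 1.6 -1.1  1.1  0.1]
 [-1.7  0.7  1.3 -1.2]
 [-0.6 -1.8 -0.2 -0.4]
 [-0.2 -0.6 -0.1 -3.1]
 [ 0.2 -0.2 -0.2 -1.5]]
9.522921705355536 [571.81317109  -3.72280861] -256.28271192587454
[[-0.7 -0.2 -0.  -1.1]
 [ 1.6 -1.1  1.1  0.1]
 [-1.7  0.7  1.3 -1.2]
 [-0.6 -1.8 -0.2 -0.4]
 [-0.2 -0.6 -0.1 -3.1]
 [ 0.2 -0.2 -0.2 -1.5]]
9.522921705361316 [571.81316987  -3.72281536] 103.71728870934547
[[-0.7 -0.2 -0.  -1.1]
 [ 1.6 -1.1  1.1  0.1]
 [-1.7  0.7  1.3 -1.2]
 [-0.6 -1.8 -0.2 -0.4]
 [-0.2 -0.6 -0.1 -3.1]
 [ 0.2 -0.2 -0.2 -1.5]]
lamp [477.55236275 266.31660192 152.        ] [481.44938464 269.49403965 152.        ]
foot [478.55399024 270.55708108   4.        ] [479.2520851  269.05510729   4.        ]
rim None [481.63365504 269.3134683   62.        ]
T [array([566., 128.]), array([710.,  -2.]), array([433.,  -9.]), array([ 571., -142.])]
S [array([702., -57.]), array([464.,  80.])]
```

Fit agrees between cameras: wheel at (571.8, -4), plug at 103.7°, peg at about (599, -116), lamp and holder at about (479.5, 269). I'll align the tool yaw to 0, shut the fingers, and go to the +x side of the peg so I can push it in -x (clockwise).

arm_command(
  rows="0 0 0 0.755; 0 0 0 0.755; 0 0 0 0.755; 0 0 0 0.755; 1 -0.75 0 0; 1 -0.75 0 0; 1 -0.75 0 0; 1 -0.75 0 0; 1 -0.75 0 0; 1 -0.75 0 0",
  grip=1,
)

```text
time_s: 1.1
tool_pos: [246.4, -418.9, 231.1]
tool_rot: [-180.0, 0.0, 0.0]
wrist_force: [0.5, 0.4, -0.2]
opening: -0.002
finger_force: 0.0
```

```bash
cat >> h.py <<'E'
C0=np.array([571.8,-4.5]); TH0=103.7
xs=np.arange(-62,128,2.); ys=np.arange(-72,73,2.); G=np.stack(np.meshgrid(xs,ys),-1).reshape(-1,2)
def samp(cam,img,th,c=C0):
    a=np.radians(th); R=np.array([[np.cos(a),-np.sin(a)],[np.sin(a),np.cos(a)]])
    uv=cam.proj(np.c_[G@R.T+c,np.full(len(G),111.)]).astype(np.float32)
    g=cv2.cvtColor(img,cv2.COLOR_BGR2GRAY)
    v=cv2.remap(g,uv[:,0].reshape(1,-1),uv[:,1].reshape(1,-1),cv2.INTER_LINEAR)[0].astype(float)
    return (v-v.mean())/(v.std()+1e-6)
def angle(n,img,lo=0,hi=360,c=C0):
    cam=Cam(n); t=samp(cam,cv2.imread(f"pics/{n}0.png"),TH0)
    sc=lambda th:(samp(cam,img,th,c)*t).mean()
    A=np.arange(lo,hi,4.); b=A[np.argmax([sc(a) for a in A])]
    A=np.arange(b-4,b+4.1,.5); s=[sc(a) for a in A]; return A[np.argmax(s)],max(s)
def look(names=("top","scene"),**k):
    for n in names:
        t=manip.state()["time_s"]; im=manip.read_camera(n); a,s=angle(n,im,**k)
        cv2.imwrite("pics/last_%s.png"%n,im)
        print(n,"t",round(t,2),"ang",a,"ncc",round(s,2)); open("log.txt","a").write(f"{n} {t} {a} {s}\n")
E
python3 - <<'E'
from h import *
look(); s=manip.state();print(s["tool_pos"],s["tool_rot"],s["time_s"])
E
```

```text
top t 1.1 ang 103.5 ncc 1.0
scene t 1.15 ang 103.5 ncc 1.0
[ 247.26682642 -418.17315554  231.17252397] [-1.79953895e+02 -1.30272597e-02  1.72779045e-01] 1.2
```

arm_command(
  rows="1 -0.75 0 0; 1 -0.75 0 0; 1 -0.75 0 0; 1 -0.75 0 0; 1 -0.75 0 0; 1 -0.75 0 0; 1 -0.75 0 0; 1 -0.75 0 0; 1 -0.75 0 0; 1 -0.75 0 0",
)

```text
time_s: 2.2
tool_pos: [446.1, -269.6, 231.1]
tool_rot: [-180.0, 0.0, -0.0]
wrist_force: [-0.7, 0.2, -0.6]
opening: -0.001
finger_force: 0.0
```

arm_command(
  rows="1 -0.75 0 0; 1 -0.75 0.4 0; 1 -0.75 0.6 0; 1 -0.75 0.6 0; 1 -0.75 0.6 0; 1 -0.75 0.3 0; 1 -0.75 0 0; 1 -0.75 0 0; 1 -0.75 0 0; 0.7 -0.6 0 0",
)

```text
time_s: 3.2
tool_pos: [640.4, -122.6, 180.6]
tool_rot: [-180.0, 0.0, 0.0]
wrist_force: [-0.1, 0.5, -0.2]
opening: -0.003
finger_force: 0.0
```

arm_command(
  rows="0.2 -0.2 0.6 0; 0 0 0.8 0; 0 0 0.9 0; 0 0 0.9 0; 0 0 0.8 0; 0 0 0.6 0; 0 0 0.4 0",
)

```text
time_s: 3.9
tool_pos: [642.9, -119.1, 79.7]
tool_rot: [-180.0, 0.1, -0.0]
wrist_force: [0.4, -0.3, 0.5]
opening: 0.002
finger_force: 0.0
```

Run:
```python
from h import *
look(("scene",)); a=cv2.imread("pics/last_scene.png")[130:270,220:400]
cv2.imwrite("pics/p1.png",cv2.resize(a,(720,560),interpolation=cv2.INTER_CUBIC))
```

```text
scene t 3.9 ang 103.5 ncc 1.0
```

View pics/p1.png

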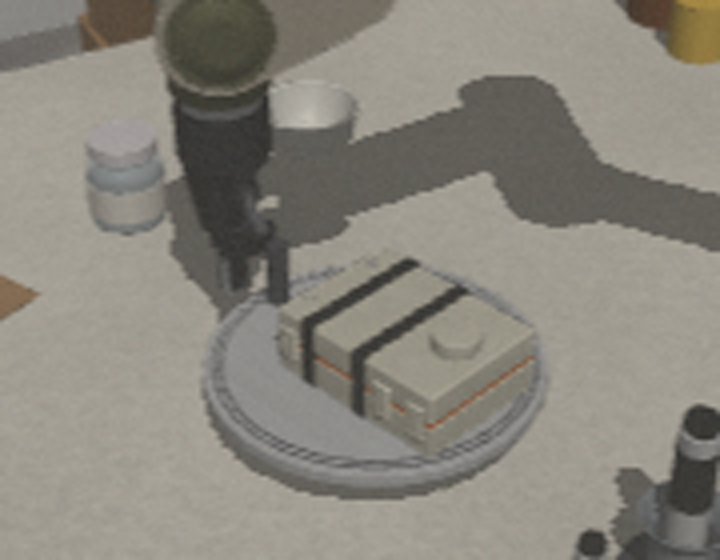

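Fingers (crop (235,270)) stand just outside the peg (278,270), clear of it and above the disc. Now a slow contact.

arm_command(
  rows="-0.4 0 0 0; -0.3 0 0 0; -0.15 0 0 0; -0.1 0 0 0; -0.1 0 0 0; -0.1 0 0 0; -0.1 0 0 0; -0.1 0 0 0; -0.1 0 0 0; -0.1 0 0 0",
)

```text
time_s: 4.95
tool_pos: [612.5, -118.6, 81.3]
tool_rot: [-180.0, 0.0, 0.0]
wrist_force: [0.5, 1.3, -0.1]
opening: -0.002
finger_force: 0.0
```

Run:
```python
from h import *
look()
```

```text
top t 4.95 ang 97.0 ncc 0.83
scene t 5.0 ang 96.5 ncc 0.95
```

arm_command(
  rows="-0.15 0 0 0; -0.2 0 0 0; -0.25 0 0 0; -0.3 0 0 0; -0.35 0 0 0; -0.4 -0.05 0 0; -0.45 -0.1 0 0; -0.5 -0.15 0 0; -0.52 -0.15 0 0; -0.54 -0.2 0 0",
)

```text
time_s: 6.05
tool_pos: [538.6, -105.5, 81.4]
tool_rot: [180.0, -0.0, 0.0]
wrist_force: [0.2, 0.2, 0.8]
opening: -0.006
finger_force: 0.2
```

arm_command(
  rows="-0.54 -0.25 0 0; -0.52 -0.3 0 0; -0.25 0 -0.3 0; 0 0 -1 0; 0 0 -1 0; 0 0 -1 0; 0 0 -1 0; 0 0 -1 0",
)

```text
time_s: 6.85
tool_pos: [513.0, -94.9, 188.7]
tool_rot: [180.0, -0.0, 0.0]
wrist_force: [0.3, 0.9, -0.8]
opening: 0.001
finger_force: 0.0
```

Run:
```python
from h import *
look(); look()
```

```text
top t 6.85 ang 3.5 ncc 0.41
scene t 6.9 ang 2.5 ncc 0.61
top t 6.95 ang 356.5 ncc 0.4
scene t 7.0 ang 355.5 ncc 0.61
```

Released; the wheel is turning at about 1.15 rad/s clockwise. Now to the lamp.

arm_command(
  rows="-0.1 -1 0 0; -0.1 -1 0 0; -0.1 -1 0 0; -0.1 -1 0 0; -0.1 -1 0 0; -0.1 -1 0 0; -0.1 -1 0 0; -0.1 -1 0 0; -0.1 -1 0 0; -0.1 -1 0 0",
  grip=0,
)

```text
time_s: 8.05
tool_pos: [492.5, 106.0, 186.0]
tool_rot: [-180.0, 0.1, 0.0]
wrist_force: [1.5, -0.7, 0.4]
opening: 0.998
finger_force: 0.0
```

arm_command(
  rows="-0.1 -1 0 0; -0.1 -1 0 0; -0.1 -1 0 0; -0.1 -1 0 0; -0.1 -1 0 0; -0.1 -1 0 0; -0.1 -1 0 0; 0 -0.9 0 0; 0 -0.3 0 0; 0 0 0 0",
)

```text
time_s: 9.05
tool_pos: [478.8, 269.4, 186.3]
tool_rot: [180.0, 0.1, 0.1]
wrist_force: [-0.8, 0.9, 0.1]
opening: 0.999
finger_force: 0.0
```

Run:
```python
from h import *
look(); print(manip.state()["tool_pos"])
a=cv2.imread("pics/last_scene.png")[110:310,320:500]
cv2.imwrite("pics/p2.png",cv2.resize(a,(540,600),interpolation=cv2.INTER_CUBIC))
```

```text
top t 9.05 ang 221.0 ncc 0.67
scene t 9.1 ang 218.0 ncc 0.77
[479.0721273  268.6385022  186.78745768]
```

View pics/p2.png

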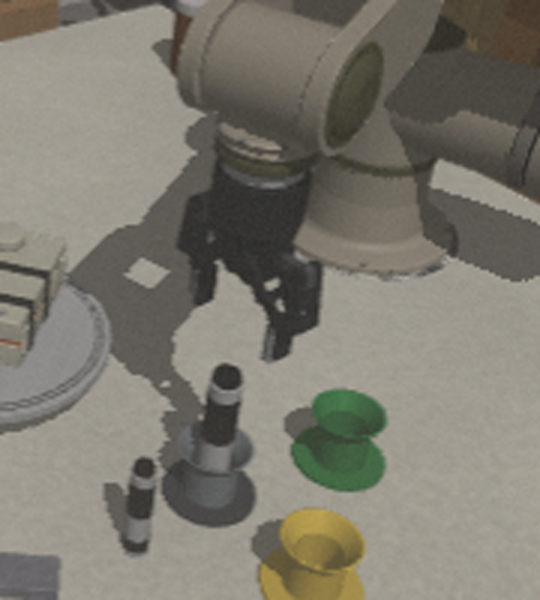

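Fingers straddle the lamp's axis (crop (200,290) and (275,345), lamp tail (228,372)). I'll go down and grip the band.

arm_command(
  rows="0 0 0.6 0; 0 0 1 0; 0 0 1 0; 0 0 1 0; 0 0 0.9 0; 0 0 0.45 0; 0 0 0 0",
)

```text
time_s: 9.85
tool_pos: [478.5, 268.7, 86.9]
tool_rot: [180.0, 0.1, -0.0]
wrist_force: [0.1, 0.3, -0.0]
opening: 1.001
finger_force: 0.0
```

arm_command(
  rows="0 0 0 0; 0 0 0 0; 0 0 0 0; 0 0 0 0; 0 0 0 0; 0 0 0 0; 0 0 0 0",
  grip=1,
  force=50,
)

```text
time_s: 10.55
tool_pos: [479.5, 269.3, 88.9]
tool_rot: [-180.0, -0.1, 0.0]
wrist_force: [0.4, -2.1, 5.8]
opening: 0.338
finger_force: 49.2
```

Run:
```python
from h import *
look(); print(manip.state())
```

```text
top t 10.55 ang 131.0 ncc 0.91
scene t 10.6 ang 128.0 ncc 0.85
{'time_s': 10.65, 'joint_pos': array([ 1.71204382e+01,  2.96241199e+01,  9.14571056e+01, -2.15793512e-02,
        5.88594043e+01,  1.07111931e+02]), 'joint_velocities': array([-0.0005367 , -0.00213192,  0.00075161,  0.03983706, -0.02407931,
        0.05395113]), 'tau': array([ 6.52239583e-01, -4.35850132e+01, -2.08261889e+01,  3.72341070e-01,
       -3.44742900e-01, -5.05226799e-04]), 'tool_pos': array([479.48516078, 269.30245598,  88.91870547]), 'tool_rot': array([ 1.79999805e+02, -6.21781923e-02,  1.96574050e-02]), 'wrist_force': array([ 0.40396243, -1.38917216,  6.2245725 ]), 'moment': array([-0.33709987,  0.1145504 , -0.04543442]), 'finger_force': 49.168092012405396, 'opening': 0.33811192585087746}
```

arm_command(
  rows="0 0 -0.4 0; 0 0 -0.8 0; 0 0 -1 0; 0 0 -1 0; 0 0 -1 0; 0.2 0.4 -1 0; 0.35 0.8 -1 0; 0.35 0.9 -1 0; 0.35 0.9 -0.5 0; 0.2 0.5 0 0",
)

```text
time_s: 11.65
tool_pos: [508.9, 198.4, 243.7]
tool_rot: [-180.0, -0.1, -0.0]
wrist_force: [0.3, 0.3, -2.8]
opening: 0.334
finger_force: 49.5
```

```bash
cat >> h.py <<'E'
from scipy.optimize import least_squares
from scipy.integrate import odeint
def fit(tmin=6.8,bias=2.0):
    d=[l.split() for l in open("log.txt")]
    d=[(n,float(t),float(a),float(s)) for n,t,a,s in d if float(t)>tmin and float(s)>.35]
    t=np.array([x[1] for x in d]); a=np.array([x[2] for x in d]); w=np.array([x[3] for x in d]); t0=6.85
    def model(p,tt): # p: angle, speed(deg/s), 1/I ; plug angle falls (clockwise)
        g=np.arange(t0,64,.05); B=p[2]*.0008; q=p[2]*.0002*57.3
        w_=(p[1]+q/B)*np.exp(-B*(g-t0))-q/B; th=p[0]-np.r_[0,np.cumsum((w_[1:]+w_[:-1])/2*.05)]
        return np.interp(tt,g,th),np.interp(tt,g,w_)
    f=lambda p:np.r_[w*((a-model(p,t)[0]+180)%360-180),(p[2]-55)/6]
    r=least_squares(f,[3,65,55],loss="soft_l1",f_scale=2); 
    return (lambda tt:model(r.x,tt)),r.x,((a-model(r.x,t)[0]+180)%360-180).round(1)
def plan(n=10,join=None,r=85.,z=243,hold=0):
    """rows bringing the TCP over the predicted plug by the end of each row; limited to 20 mm/row"""
    m,p,res=fit(); s=manip.state(); t=s["time_s"]; P=s["tool_pos"].copy(); print("fit",p.round(2),"res",res[-8:],"w now",m(t)[1]/57.3)
    th=np.radians(m(t)[0]); e=P[:2]-C0-r*np.array([np.cos(th),np.sin(th)]); print("t",t,"TCP",P.round(1),"err now",e.round(1))
    out=[]
    for k in range(n):
        t+=.1; th=np.radians(m(t)[0]); g=C0+r*np.array([np.cos(th),np.sin(th)])
        d=np.array([g[0]-P[0],-(g[1]-P[1]),-(z-P[2])])/20; d=np.clip(d/max(1,abs(d[:2]).max()),-1,1); d=d.round(2); P+=d*[20,-20,-20]
        out.append(("%g %g %g 0"%tuple(d)).replace("-0 ","0 ")); 
        gap=np.hypot(*(P[:2]-g))
    print("; ".join(out)); print("gap end",gap)
E
python3 - <<'E'
from h import *
look(); plan()
E
```

```text
top t 11.65 ang 68.5 ncc 0.93
scene t 11.7 ang 66.5 ncc 0.75
fit [ 5.46 69.47 51.24] res [-2.   0.4  0.3  0.4  0.2  0.1 -0.6  0.1] w now 0.9463308024538568
t 11.75 TCP [508.2 198.5 241.7] err now [-101.3  126.8]
0.83 1 -0.01 0; 0.85 1 -0.01 0; 0.87 1 -0.01 0; 0.88 1 -0.01 0; 0.87 1 -0.01 0; 0.85 1 0 0; 0.81 1 -0.01 0; 0.73 1 0 0; 0.58 0.98 0 0; 0.08 0.37 0 0
gap end 0.10974894750755654
```

arm_command(
  rows="0.83 1 0 0; 0.85 1 0 0; 0.87 1 0 0; 0.88 1 0 0; 0.87 1 0 0; 0.85 1 0 0; 0.81 1 0 0; 0.73 1 0 0; 0.58 0.98 0 0; 0.08 0.37 0 0",
)

```text
time_s: 12.75
tool_pos: [655.5, 11.7, 240.5]
tool_rot: [-180.0, 0.1, -0.0]
wrist_force: [-0.2, 0.8, -1.8]
opening: 0.34
finger_force: 49.7
```

Run:
```python
from h import *
look(("scene",)); plan()
```

```text
scene t 12.75 ang 8.5 ncc 0.59
fit [ 5.43 69.19 48.85] res [ 0.4  0.1  0.2  0.3  0.2 -0.2  0.6 -1.4] w now 0.9051530304122409
t 12.8 TCP [655.2  11.4 240.8] err now [-0.9  5.1]
0.08 0.64 -0.11 0; -0.01 0.38 0 0; -0.03 0.38 0 0; -0.07 0.37 0 0; -0.11 0.36 0 0; -0.13 0.35 0 0; -0.16 0.34 0 0; -0.19 0.31 0 0; -0.22 0.3 0 0; -0.24 0.28 0 0
gap end 0.061427905106789985
```

arm_command(
  rows="0.05 0.6 0 0; -0.01 0.4 0 0; -0.03 0.38 0 0; -0.07 0.37 0 0; -0.11 0.36 0 0; -0.13 0.35 0 0; -0.16 0.34 0 0; -0.19 0.31 0 0; -0.22 0.3 0 0; -0.24 0.28 0 0",
)

```text
time_s: 13.8
tool_pos: [632.6, -61.9, 242.3]
tool_rot: [180.0, 0.0, 0.0]
wrist_force: [0.6, -0.3, -0.7]
opening: 0.338
finger_force: 49.7
```

Run:
```python
from h import *
look(); plan()
a=cv2.imread("pics/last_scene.png")[110:290,230:430]
cv2.imwrite("pics/p3.png",cv2.resize(a,(660,594),interpolation=cv2.INTER_CUBIC))
```

```text
top t 13.8 ang 101.0 ncc 0.4
scene t 13.85 ang 314.0 ncc 0.46
fit [ 5.52 69.58 51.78] res [  0.5   0.3   0.2  -0.5   0.2  -2.3 142.7  -1.9] w now 0.8435025784320123
t 13.9 TCP [632.5 -62.2 242.5] err now [2.2 4. ]
-0.38 0.43 -0.02 0; -0.29 0.21 0 0; -0.3 0.19 0 0; -0.31 0.16 0 0; -0.33 0.13 0 0; -0.33 0.1 0 0; -0.34 0.08 0 0; -0.34 0.05 0 0; -0.34 0.02 0 0; -0.34 -0.01 0 0
gap end 0.03193184899681681
```

View pics/p3.png

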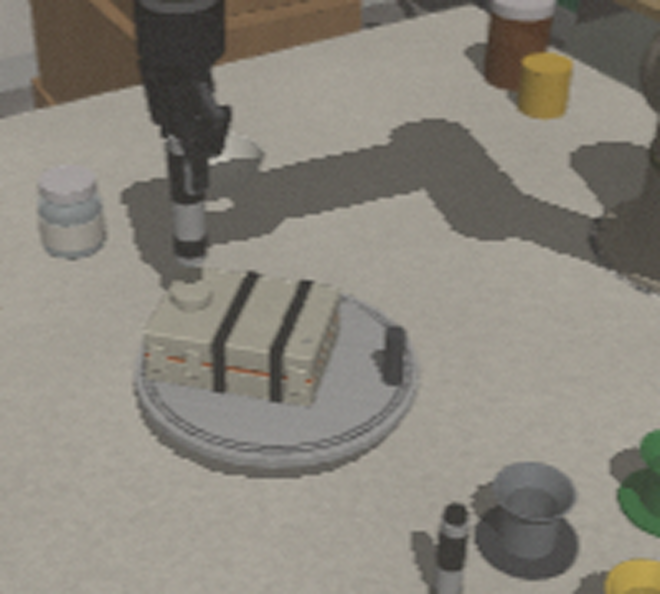

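Lamp lens at crop (190,258) sits straight over the plug (190,292) with clear air between them. I'll drop the outlier from the occluded top view and keep following.

arm_command(
  rows="-0.36 0.4 0 0; -0.29 0.22 0 0; -0.3 0.19 0 0; -0.31 0.16 0 0; -0.33 0.13 0 0; -0.33 0.1 0 0; -0.34 0.08 0 0; -0.34 0.05 0 0; -0.34 0.02 0 0; -0.34 -0.01 0 0",
)

```text
time_s: 14.9
tool_pos: [566.8, -88.2, 242.3]
tool_rot: [180.0, -0.0, 0.0]
wrist_force: [-0.2, 0.7, -2.0]
opening: 0.337
finger_force: 49.7
```

```bash
sed -i '/^top 13\.[78]/d' log.txt
cat >> h.py <<'E'
def follow(n=10):
    m=fit()[0]; c=float(m(manip.state()["time_s"])[0])%360
    look(("scene",),lo=c-16,hi=c+17); plan(n)
E
python3 -c "
from h import *
follow(20)"
```

```text
scene t 14.9 ang 263.7552079120405 ncc 0.57
fit [ 5.43 69.16 48.65] res [ 0.2  0.3  0.2 -0.1  0.6 -1.3 -0.1 -0. ] w now 0.8130559948507863
t 14.95 TCP [566.2 -88.1 242.5] err now [7.1 0.4]
-0.69 -0.04 -0.03 0; -0.33 -0.09 0 0; -0.32 -0.12 0 0; -0.31 -0.14 0 0; -0.3 -0.17 0 0; -0.28 -0.19 0 0; -0.26 -0.2 0 0; -0.24 -0.23 0 0; -0.23 -0.24 0 0; -0.2 -0.26 0 0; -0.18 -0.27 0 0; -0.16 -0.29 0 0; -0.14 -0.29 0 0; -0.11 -0.3 0 0; -0.09 -0.31 0 0; -0.07 -0.31 0 0; -0.04 -0.32 0 0; -0.02 -0.31 0 0; 0 -0.32 0 0; 0.03 -0.31 0 0
gap end 0.04723554997568916
```

arm_command(
  rows="-0.55 -0.04 0 0; -0.45 -0.09 0 0; -0.33 -0.12 0 0; -0.31 -0.14 0 0; -0.3 -0.17 0 0; -0.28 -0.19 0 0; -0.26 -0.2 0 0; -0.24 -0.23 0 0; -0.23 -0.24 0 0; -0.2 -0.26 0 0",
)

```text
time_s: 15.95
tool_pos: [504.1, -54.2, 242.3]
tool_rot: [180.0, -0.0, 0.0]
wrist_force: [-0.4, -1.1, -1.1]
opening: 0.344
finger_force: 49.7
```

arm_command(
  rows="-0.18 -0.27 0 0; -0.16 -0.29 0 0; -0.14 -0.29 0 0; -0.11 -0.3 0 0; -0.09 -0.31 0 0; -0.07 -0.31 0 0; -0.04 -0.32 0 0; -0.02 -0.31 0 0; 0 -0.32 0 0; 0.03 -0.31 0 0",
)

```text
time_s: 16.95
tool_pos: [488.8, 6.5, 242.3]
tool_rot: [180.0, -0.0, 0.0]
wrist_force: [-0.7, 0.0, -1.7]
opening: 0.336
finger_force: 49.7
```

```bash
python3 -c "
from h import *
follow(20)"
```

```text
scene t 16.95 ang 167.867760969546 ncc 0.79
fit [ 5.08 68.59 45.4 ] res [-0.  -0.1 -0.1  0.7 -0.8  1.1  2.1 -0.9] w now 0.750851304962695
t 17.0 TCP [488.9   7.2 242.3] err now [-0.2 -8. ]
0.1 -0.71 -0.03 0; 0.1 -0.3 0 0; 0.13 -0.28 0 0; 0.15 -0.28 0 0; 0.17 -0.26 0 0; 0.19 -0.25 0 0; 0.2 -0.24 0 0; 0.22 -0.21 0 0; 0.23 -0.2 0 0; 0.24 -0.18 0 0; 0.26 -0.17 0 0; 0.26 -0.14 0 0; 0.28 -0.13 0 0; 0.28 -0.1 0 0; 0.28 -0.08 0 0; 0.29 -0.07 0 0; 0.29 -0.04 0 0; 0.29 -0.02 0 0; 0.3 -0.01 0 0; 0.29 0.02 0 0
gap end 0.10517264413629854
```

arm_command(
  rows="0.1 -0.55 0 0; 0.1 -0.43 0 0; 0.13 -0.3 0 0; 0.15 -0.28 0 0; 0.17 -0.26 0 0; 0.19 -0.25 0 0; 0.2 -0.24 0 0; 0.22 -0.21 0 0; 0.23 -0.2 0 0; 0.24 -0.18 0 0",
)

```text
time_s: 18.0
tool_pos: [523.8, 64.2, 242.3]
tool_rot: [180.0, -0.0, 0.0]
wrist_force: [0.6, -0.5, -1.9]
opening: 0.339
finger_force: 49.7
```

arm_command(
  rows="0.26 -0.17 0 0; 0.26 -0.14 0 0; 0.28 -0.13 0 0; 0.28 -0.1 0 0; 0.28 -0.08 0 0; 0.29 -0.07 0 0; 0.29 -0.04 0 0; 0.29 -0.02 0 0; 0.3 -0.01 0 0; 0.29 0.02 0 0",
)

```text
time_s: 19.0
tool_pos: [580.3, 78.7, 242.3]
tool_rot: [-180.0, -0.0, 0.0]
wrist_force: [0.6, -0.6, -2.0]
opening: 0.337
finger_force: 49.7
```

```bash
python3 -c "
from h import *
follow(20)
a=cv2.imread('pics/last_scene.png')[110:290,230:430]
cv2.imwrite('pics/p4.png',cv2.resize(a,(660,594),interpolation=cv2.INTER_CUBIC))"
```

```text
scene t 19.0 ang 85.61662516599824 ncc 0.59
fit [ 5.15 68.67 45.76] res [-0.1 -0.1  0.7 -0.8  1.1  1.9 -1.2  0.4] w now 0.6766805284103667
t 19.05 TCP [580.8  78.6 242.1] err now [-0.9 -1.4]
0.33 -0.02 -0.04 0; 0.28 0.06 0 0; 0.27 0.08 0 0; 0.27 0.09 0 0; 0.25 0.12 0 0; 0.25 0.13 0 0; 0.24 0.14 0 0; 0.22 0.16 0 0; 0.22 0.18 0 0; 0.2 0.18 0 0; 0.19 0.2 0 0; 0.17 0.21 0 0; 0.16 0.22 0 0; 0.15 0.22 0 0; 0.13 0.24 0 0; 0.11 0.24 0 0; 0.1 0.24 0 0; 0.08 0.25 0 0; 0.07 0.25 0 0; 0.05 0.26 0 0
gap end 0.02091285690113293
```

View pics/p4.png

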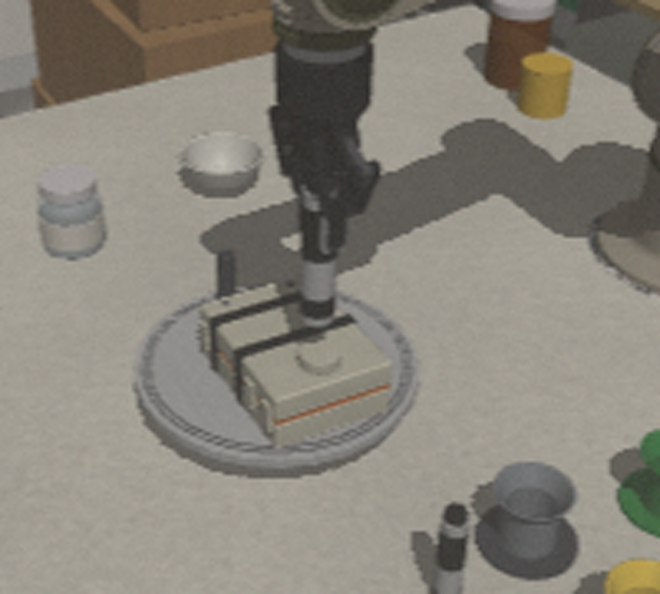

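Lens at crop (318,322), directly over the plug (320,355). About 6.2 s have been followed so far, so I'll continue for 2 s more.

arm_command(
  rows="0.33 0 0 0; 0.28 0.05 0 0; 0.27 0.08 0 0; 0.27 0.09 0 0; 0.25 0.12 0 0; 0.25 0.13 0 0; 0.24 0.14 0 0; 0.22 0.16 0 0; 0.22 0.18 0 0; 0.2 0.18 0 0",
)

```text
time_s: 20.05
tool_pos: [630.7, 55.8, 242.3]
tool_rot: [-180.0, 0.0, 0.0]
wrist_force: [0.6, -0.5, -2.1]
opening: 0.339
finger_force: 49.7
```

arm_command(
  rows="0.19 0.2 0 0; 0.17 0.21 0 0; 0.16 0.22 0 0; 0.15 0.22 0 0; 0.13 0.24 0 0; 0.11 0.24 0 0; 0.1 0.24 0 0; 0.08 0.25 0 0; 0.07 0.25 0 0; 0.05 0.26 0 0",
)

```text
time_s: 21.05
tool_pos: [654.7, 9.1, 242.3]
tool_rot: [-180.0, -0.0, 0.0]
wrist_force: [0.6, 0.2, -1.9]
opening: 0.336
finger_force: 49.7
```

```bash
python3 -c "
from h import *
follow(20)"
```

```text
scene t 21.05 ang 7.535949709906845 ncc 0.59
fit [ 4.99 68.53 45.22] res [-0.2  0.6 -0.8  1.1  2.1 -0.8  1.1 -0.8] w now 0.6134854604241082
t 21.1 TCP [654.8   8.3 242.2] err now [-1.5  3. ]
0.09 0.41 -0.04 0; 0.01 0.26 0 0; -0.01 0.26 0 0; -0.02 0.25 0 0; -0.04 0.25 0 0; -0.06 0.25 0 0; -0.07 0.24 0 0; -0.08 0.24 0 0; -0.1 0.23 0 0; -0.1 0.22 0 0; -0.13 0.22 0 0; -0.13 0.21 0 0; -0.14 0.19 0 0; -0.16 0.19 0 0; -0.16 0.18 0 0; -0.17 0.17 0 0; -0.18 0.16 0 0; -0.19 0.14 0 0; -0.2 0.14 0 0; -0.2 0.12 0 0
gap end 0.07239544670251807
```

Over 8 s followed with errors under 10 mm. Carrying the lamp back to the holder.

arm_command(
  rows="-0.2 -0.3 -0.2 0; -0.5 -0.7 0 0; -0.62 -0.95 0 0; -0.64 -0.95 0 0; -0.64 -0.95 0 0; -0.64 -0.95 0 0; -0.64 -0.95 0 0; -0.64 -0.95 0 0; -0.64 -0.95 0 0; -0.64 -0.95 0 0",
)

```text
time_s: 22.1
tool_pos: [537.5, 182.8, 246.8]
tool_rot: [-180.0, -0.0, 0.0]
wrist_force: [0.2, 0.1, -1.4]
opening: 0.34
finger_force: 49.7
```

arm_command(
  rows="-0.64 -0.95 0 0; -0.64 -0.95 0 0; -0.64 -0.95 0 0; -0.64 -0.95 0 0; -0.4 -0.6 0 0; -0.2 -0.3 0 0; 0 0 0 0; 0 0 0 0",
)

```text
time_s: 22.9
tool_pos: [475.7, 275.1, 246.3]
tool_rot: [180.0, -0.0, -0.0]
wrist_force: [-0.2, -0.7, -1.3]
opening: 0.336
finger_force: 49.7
```

Run:
```python
from h import *
s=manip.state(); P=s["tool_pos"]; print(s["time_s"],P, ((P-[479.5,269.2,89.5])/20*[-1,1,1]).round(2))
a=manip.read_camera("scene")[170:320,320:480]
cv2.imwrite('pics/p5.png',cv2.resize(a,(640,600),interpolation=cv2.INTER_CUBIC))
```

```text
22.9 [475.69598668 275.07996235 246.33384308] [0.19 0.29 7.84]
```

View pics/p5.png

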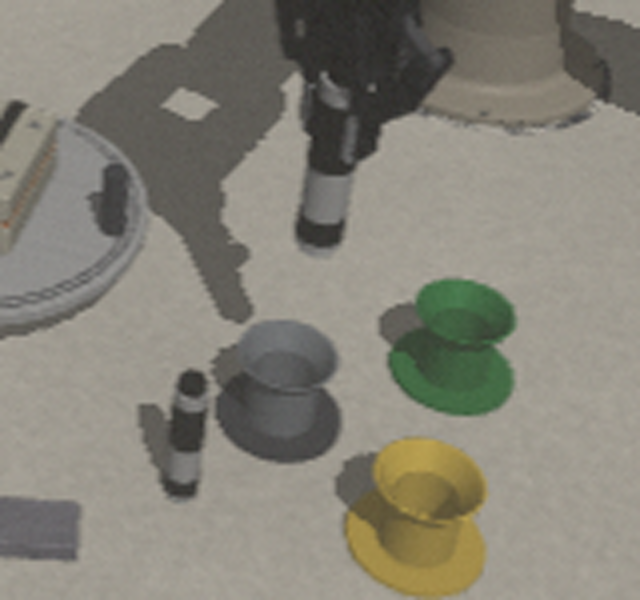

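The lamp hangs upright at crop (320,245) and the grey holder (287,350) is empty. Centring and lowering.

arm_command(
  rows="0.19 0.29 0 0; 0 0 0.6 0; 0 0 1 0; 0 0 1 0; 0 0 1 0; 0 0 0.8 0; 0 0 0.6 0; 0 0 0.5 0; 0 0 0.5 0; 0 0 0.5 0",
)

```text
time_s: 23.95
tool_pos: [479.3, 269.7, 115.8]
tool_rot: [-180.0, -0.0, 0.0]
wrist_force: [0.1, 1.0, -2.3]
opening: 0.336
finger_force: 49.7
```

arm_command(
  rows="0 0 0.4 0; 0 0 0.3 0; 0 0 0.3 0; 0 0 0.2 0; 0 0 0.1 0; 0 0 0 0; 0 0 0 0",
)

```text
time_s: 24.65
tool_pos: [479.3, 269.8, 90.5]
tool_rot: [-180.0, -0.0, 0.0]
wrist_force: [1.2, 0.5, -1.6]
opening: 0.335
finger_force: 49.7
```

Lower 1 mm more, release, then rise.

arm_command(
  rows="0 0 0.05 0; 0 0 0.03 0; 0 0 0 0",
)

```text
time_s: 24.95
tool_pos: [479.3, 269.8, 89.0]
tool_rot: [-180.0, -0.0, 0.0]
wrist_force: [-0.9, -0.6, 0.6]
opening: 0.34
finger_force: 50.1
```

arm_command(
  rows="0 0 0 0; 0 0 0 0; 0 0 0 0; 0 0 0 0; 0 0 0 0; 0 0 0 0; 0 0 0 0; 0 0 0 0",
  grip=0,
)

```text
time_s: 25.75
tool_pos: [479.1, 269.7, 88.7]
tool_rot: [180.0, 0.0, 0.0]
wrist_force: [-0.1, -0.0, 0.8]
opening: 1.001
finger_force: 0.0
```

arm_command(
  rows="0 0 -0.3 0; 0 0 -0.6 0; 0 0 -1 0; 0 0 -1 0; 0 0 -1 0; 0 0 -1 0; 0 0 -1 0; 0 0 -1 0; 0 0 0 0; 0 0 0 0",
)

```text
time_s: 26.75
tool_pos: [479.0, 269.7, 226.9]
tool_rot: [-180.0, -0.0, 0.0]
wrist_force: [-0.3, 0.3, -0.7]
opening: 0.997
finger_force: 0.0
```

Run:
```python
from h import *
print(manip.state()["time_s"])
a=manip.read_camera("scene")[170:320,320:480]
cv2.imwrite('pics/p6.png',cv2.resize(a,(640,600),interpolation=cv2.INTER_CUBIC))
```

```text
26.75
```

View pics/p6.png

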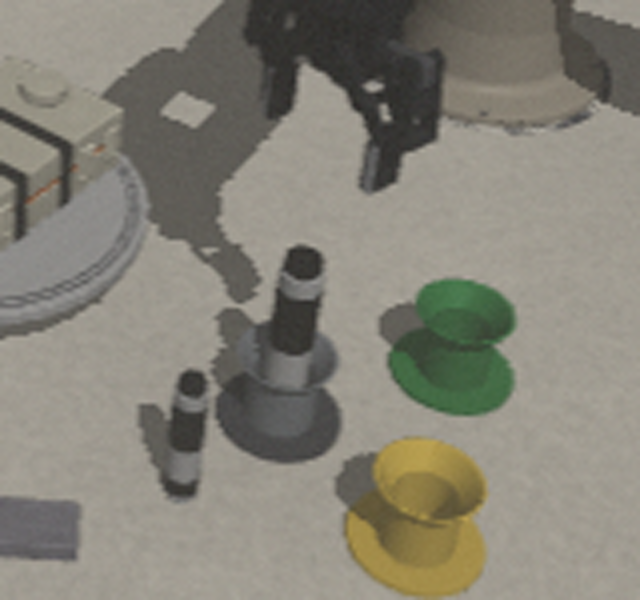

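The lamp stands upright in the grey holder (crop (295,320)), and the gripper is open and clear above it.

```bash
python3 -c "
from plant import manip
print(manip.job_done())"
```

```text
the job is handed in; nothing more can be done
None
```

The job is handed in (no verdict came back): I set the wheel coasting at about 1.15 rad/s, carried the lamp over the plug for about 8 s (estimated error within 10 mm sideways, lens about 34 mm up), then stood it back in its holder and released it at about 27 s.

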